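# Ratchet a reagent bottle fast in the bench clamp

### The job

Stand the loose reagent bottle upright in the bay of the ratchet clamp, between the V block and the round sprung pad, and let go of it. Then turn the black bar knob clockwise (seen from above) and leave the pawl caught at the tooth at which the pad presses on the bottle with about 7 N (2.5 to 12 N is good), never squeezing it with more than 15 N and leaving the other things undisturbed.

Things in the scene. Friction and masses are not known exactly. Their poses are not given: they have to be found in the camera images.
- clamp: grey bench clamp fixed to the desk, bed plate 250 x 136 x 12 mm. Origin at desk height under the axis of its toothed wheel; its x axis points from the wheel along the plate to the pad, the bay and the V block (smooth bright metal, opens towards the wheel, walls 58 mm above the plate); z up. The plate spans x -62 to +188 mm and y -78 to +58 mm.
- seat (a point): point on the clamp's plate (12 mm above the desk) on the axis where the bottle stands when it touches both V walls, 135 mm from the wheel's axis along the clamp's x; axes as the clamp's. The pad leaves room to stand the bottle up to 7 to 22 mm short of it (towards the wheel): 2 to 5 mm short is safe, the pad then pushes it home.
- knob_grip (a point): point on the wheel's axis in the middle of the black bar knob, 80 mm above the desk. The bar is 60 mm long along this point's x axis, 16 mm wide along its y; its top is 94 mm above the desk, its flat sides reach 34 mm down from there to a round hub 40 to 52 mm wide. At the start its x axis lies along the clamp's x.
- jaw: bright metal jaw, driven by the wheel along the clamp's +x by 18 mm per rad (3.77 mm a tooth): 1 N on the pad is 0.018 N m at the knob. The wheel's light return spring adds 0.015 to 0.03 N m (growing 0.002 a tooth), the pawl a ripple of about 0.02 that repeats each tooth. Origin and axes as the clamp's at the start, then shifted along x.
- bottle_centre (a point): centre of the loose white plastic reagent bottle with a green screw cap, 118 mm tall, 160 g, half-way up (59 mm above its foot). Round body of 48 mm up to 100 mm above its foot (treat the shoulder as full width), cap of 28 mm from there to the top; z up along it.
- dropper_bottle_0: amber dropper bottle, 30 x 30 x 91 mm, a bystander; origin at its foot
- dropper_bottle_1: white dropper bottle with red tip, 30 x 30 x 91 mm, a bystander; origin at its foot
- rubber_stamp: rubber stamp, 26 x 54 x 62 mm, a bystander; origin at its foot
- wheel: steel ratchet wheel under the knob, turning with it, 84 mm over 30 saw teeth 12 degrees apart, top 42 mm above the desk; origin and axes as the clamp's at the start. It starts caught on a tooth; the pawl clicks at about every 12 degrees of clockwise turn from there (turn 2 to 4 degrees beyond to be sure); let go, it springs back to the last click and no further, so it may be let go and gripped anew. It turns 1.9 rad in all.
- jaw_top (a point): top of the jaw's upright block, 60 mm above the desk; axes as the clamp's. From its far face a screwed stem carries the smooth round black pad (24 mm, centre 45 mm above the desk), sprung at 2 N per mm from first touch. The stem is screwed out by a length that differs each time and stays: pad and bottle meet after 22 to 70 degrees of turn, so watch or feel for it.
Not all that is in view belongs to the job. What is meant by the part that bears bottle_centre is not purple or yellow, and is the smaller of those in its own colour.

How it is judged (in metres and radians):
On the way, in this order (a step that is already met when the one before it is completed fails the run):
1. the bottle stands upright in the bay, let go, not yet clamped (x of bottle_centre in the frame of seat between -0.024 and 0.004 m and y of bottle_centre in the frame of seat between -0.015 and 0.015 m and z of bottle_centre in the frame of seat below 0.063 m and angle between bottle_centre's own z axis and vertical below 0.1 rad and contact force between the fingers and bottle below 0.1 N and contact force between jaw and bottle below 1.5 N), for 0.2 s.
2. the pad presses on the bottle with 2.5 to 12 N (contact force between jaw and bottle between 2.5 and 12 N), for 0.2 s.
At the end, for the whole second after the job is handed in: The bottle stands upright (within 0.1 rad) on the plate in the V (axis within 6 mm of the seat), at rest, and with nothing touching the knob the caught wheel keeps the pad pressing on it with 2.5 to 12 N (all of step 2 and horizontal distance between bottle_centre and seat below 0.006 m and z of bottle_centre in the frame of seat below 0.063 m and angle between bottle_centre's own z axis and vertical below 0.1 rad and linear speed of bottle below 0.01 m/s and linear speed of jaw below 0.005 m/s).
It fails at once if the bottle is squeezed by the pad with more than 15 N (contact force between jaw and bottle above 15 N).
It fails at once if the bottle is tipped over (more than 0.6 rad) (angle between bottle_centre's own z axis and vertical above 0.6 rad).
It fails at once if a bystander is moved by more than 20 mm (distance of any of dropper_bottle_0, dropper_bottle_1, rubber_stamp from where it was at the start of the episode above 0.02 m).
It also fails if it takes over 67 s, if anything falls off the work surface, if the arm or the gripper's body presses on something with over 40 N, if the wrist force passes 120 N, or if a joint passes its speed limit or range.

### The arm

A 6-joint arm with a two-finger parallel gripper is mounted at the origin on the work surface; the furniture and walls round the work are solid. World frame = base frame: x ahead of the robot, y to its left, z up, the work surface at z = 0. Lengths are in mm, angles in degrees, forces in N, time in s.
With the tool pointing down it reaches from about 350 to 850 mm from the base axis. Payload 8.1 kg.
Tool frame: the origin (TCP) lies at the very end of the fingers, on their centre line; the grasp point (between the pads) lies 19 mm behind it (r.grip_depth is the distance from the TCP to the grasp point, in mm); z points along the fingers, y is the direction in which the jaws open and shut (so a half turn about z gives the same grasp; the last joint's range is limited). The gripper opens to 85 mm and grips with 20 to 120 N. Pads are 22 mm wide; open, the fingers measure 114 mm over their backs; the gripper's body (76 mm by 85 mm) begins 54 mm behind the grasp point. The pads swing forward as they close: fully open they stand 13 mm farther back than shut.
Start: joints at [-74.393, 7.471, 85.268, -0, 87.261, -4.893], TCP at [210.149, -561.999, 231.292] pointing down, gripper open.
Joint ranges: [-169.43, 169.43], [-51.17, 129.36], [1.28, 143.12], [-76.62, 256.62], [0, 156.53], [-152.29, 152.29]. Speed limits (degrees/s): [136.94, 136.94, 159.86, 180, 180, 180].

### API

Orientations are given as [roll, pitch, yaw] about the fixed x, y, z axes, in that order (R = Rz(yaw) Ry(pitch) Rx(roll)).
In Python, from bench import status, viewer, hand_in, r gives the robot as it stands.
- The arm moves only by the shell command python3 -m crank 'ROWS' [OPENING] [FORCE]. ROWS is a JSON object of lists of equal length, an entry for each row: "slide": the shift along the tool's x, y, z in m, a list of three; "twist": the turn about the tool's z in rad. A call has 1 to 8 rows; each row shifts and turns the commanded pose from where the row before left it, along the tool's axes as they then stand; what a row does not reach is not made up. A row lasts 1/10 s, in which the tool goes at most 50 mm and 8.59 degrees, less where a joint would pass 70% of its speed; a pose out of reach is approached as far as the arm can. A call with a gripper value outside its range is refused whole. OPENING is the closure, from 0 (fully open) to 1 (shut), set as the call begins (- or left out, the last holds). The fingers move at their own pace and stop on an object; FORCE is the grip in N (left out, the last holds). Time passes only in rows, so rows that do not move let the fingers close. It gives the time, the measured TCP pose, the force and the opening at its end, in the units of the state.
- status.sense(): the state, without advancing time (a new reading comes with each control period).
- viewer.snapshot(name): name is "scene" or "top" or "wrist"; returns a dict with "img" (420x560x3 uint8, red, green, blue), "fx", "fy", "cx", "cy" (pixels), "k1" (the pictures are not rectified: a ray, as slopes to the right and down, at radius r is drawn at 1 + k1 r^2 times it, then the intrinsics apply), "R" (3x3) and "t" (3): a world point X has camera coordinates R X + t; the wrist camera has in their place "hand_eye" (4x4, takes a point from camera to tool coordinates, whose origin is the TCP and whose axes are the flange's). Camera axes: x right, y down, z forward; pixel columns grow to the right and rows downward; lengths in mm; the calibration is good to about 2 mm. A picture is of the moment at which its call begins: read the wrist's pose just before it. There is no depth.
- hand_in(): hands the job in, once; it reports no verdict.
The state is a dict: "time": time; "joint_pos": joint angles; "qd": joint speeds; "joint_efforts": joint torques, N m; "tool_pos": TCP position; "tcp_rot": TCP orientation; "ft_force": force on the tool from outside, world axes, zero at the start; "wrist_torque": the same for the moment, N m; "finger_gap": finger opening in mm.
Only numpy, scipy, OpenCV 4.12 (cv2) and the standard library are available. Lean on these libraries where they do the work, as an engineer would, in place of code of your own. Each camera call takes 0.05 s, during which the arm holds its last target.

## Working session

There is one attempt and no reset: what is moved stays moved. The work goes in short steps, Python scripts to look and compute and a shell command to move; the robot and the scene stay as the last step left them, time stands still between calls to the robot, and variables do not carry over. Pictures are saved under pics/ and viewed, and the job is handed in when it is done.

```bash
ls; mkdir -p pics
python3 - <<'E'
from bench import status, viewer, r
import cv2
s=status.sense(); print(s)
for n in ["scene","top","wrist"]:
    d=viewer.snapshot(n); cv2.imwrite(f"pics/{n}0.png",d["img"][:,:,::-1])
    print(n,{k:v for k,v in d.items() if k!="img"})
    import pickle; pickle.dump(d,open(f"pics/{n}0.pkl","wb"))
E
```

```text
pics
{'time': 0.0, 'joint_pos': array([-7.43926798e+01,  7.51242152e+00,  8.53303521e+01,  3.40866904e-05,
        8.72622083e+01, -4.89298665e+00]), 'qd': array([-0.05799085, -0.10904483, -0.02958557, -0.02465033,  0.0314966 ,
        0.02758718]), 'joint_efforts': array([-2.38307985e-03, -5.69393671e+01, -5.00559783e+01, -1.96549040e-04,
        1.46313803e-02, -8.07024421e-07]), 'tool_pos': array([ 209.99877729, -561.45522915,  230.26216531]), 'tcp_rot': array([-1.79895404e+02, -8.98834868e-03,  2.05002970e+01]), 'ft_force': array([-0.21173256, -0.22243581,  0.87513238]), 'wrist_torque': array([-0.01002181,  0.0437733 ,  0.00020135]), 'finger_gap': 85.40260644757129}
scene {'fx': 429.132203591115, 'fy': 429.132203591115, 'cx': 290.40144820316146, 'cy': 205.25833458792465, 'k1': -0.08900367240200202, 'R': array([[ 0.6583258 , -0.75253373, -0.01732437],
       [-0.40246475, -0.33244532, -0.85293741],
       [ 0.63610477,  0.56848315, -0.52172563]]), 't': array([-456.28294803,  214.01680193,  681.88055711])}
top {'fx': 432.2750632322186, 'fy': 432.2750632322186, 'cx': 278.1170584678111, 'cy': 215.98064095035798, 'k1': -0.02390202947829407, 'R': array([[-0.00238684, -0.99984639,  0.01736374],
       [-0.99791977,  0.00126288, -0.06445577],
       [ 0.06442394, -0.01748147, -0.99776949]]), 't': array([-199.20112007,  474.91579553,  903.81565389])}
wrist {'fx': 301.8050234811894, 'fy': 301.8050234811894, 'cx': 277.977923017828, 'cy': 212.3268839452397, 'k1': 0.00471556492082347, 'hand_eye': array([[ 1.01233838e-03, -9.60616504e-01, -2.77875704e-01,
         7.12206498e+01],
       [ 9.99999481e-01,  1.00381817e-03,  1.72931858e-04,
        -7.21240126e-01],
       [ 1.12815483e-04, -2.77875735e-01,  9.60617022e-01,
        -1.42810812e+02],
       [ 0.00000000e+00,  0.00000000e+00,  0.00000000e+00,
         1.00000000e+00]])}
```

View pics/scene0.png

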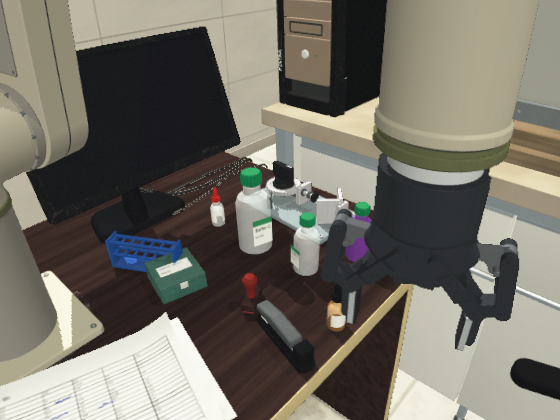

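View pics/top0.png

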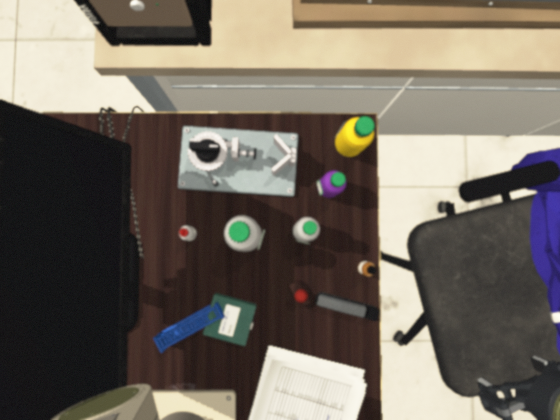

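View pics/wrist0.png

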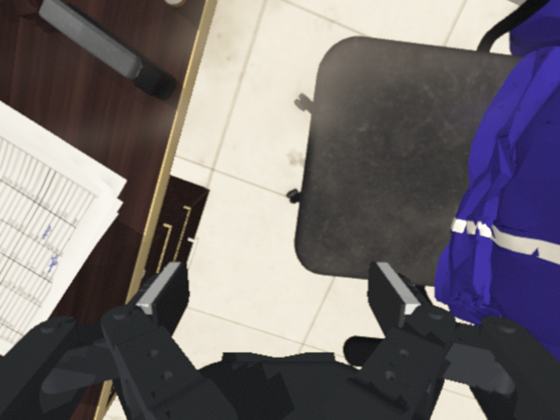

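The top view shows the clamp (knob about (207,150), V about (287,153)), and two white bottles. The smaller white one, cap about (306,229), is the target. I'll enlarge it next.

```bash
cat > h.py <<'E'
import numpy as np,cv2,pickle
from scipy.spatial.transform import Rotation as Ro
def cam(d,pose=None):
    """returns R,t world->cam"""
    if 'R' in d: return np.array(d['R']),np.array(d['t'])
    H=np.array(d['hand_eye']); T=np.eye(4)
    T[:3,:3]=Ro.from_euler('xyz',pose[1],degrees=True).as_matrix(); T[:3,3]=pose[0]
    W=np.linalg.inv(T@H); return W[:3,:3],W[:3,3]
def K(d): return np.array([[d['fx'],0,d['cx']],[0,d['fy'],d['cy']],[0,0,1.]]),np.array([d['k1'],0,0,0,0.])
def pix(d,X,pose=None):
    R,t=cam(d,pose); k,c=K(d)
    return cv2.projectPoints(np.array(X,float).reshape(-1,1,3),cv2.Rodrigues(R)[0],t,k,c)[0].reshape(-1,2)
def atz(d,uv,z,pose=None):
    R,t=cam(d,pose); k,c=K(d)
    p=cv2.undistortPoints(np.array(uv,float).reshape(-1,1,2),k,c).reshape(-1,2)
    C=-R.T@t; o=[]
    for q in p:
        v=R.T@np.array([q[0],q[1],1]); o.append(C+v*(z-C[2])/v[2])
    return np.array(o)
def crop(img,x0,y0,x1,y1,s,fn):
    cv2.imwrite(fn,cv2.resize(img[y0:y1,x0:x1,::-1],None,fx=s,fy=s,interpolation=cv2.INTER_CUBIC))
def load(n): return pickle.load(open(f'pics/{n}.pkl','rb'))
E
python3 - <<'E'
from h import *
d=load('top0'); crop(d['img'],170,110,390,320,3.5 if 0 else 2.85*1,'pics/t0c.png')
crop(d['img'],170,115,310,205,5,'pics/t0d.png')
d=load('scene0'); crop(d['img'],200,140,390,340,3,'pics/s0c.png')
E
```

```text
(no output)
```

View pics/t0c.png

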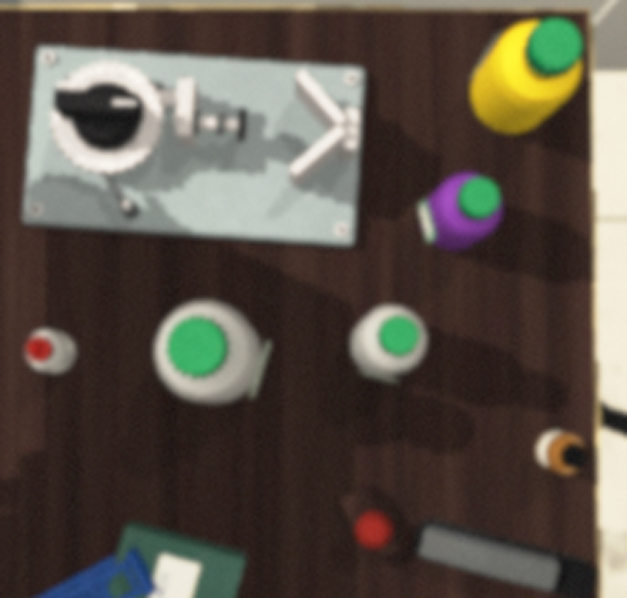

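View pics/t0d.png

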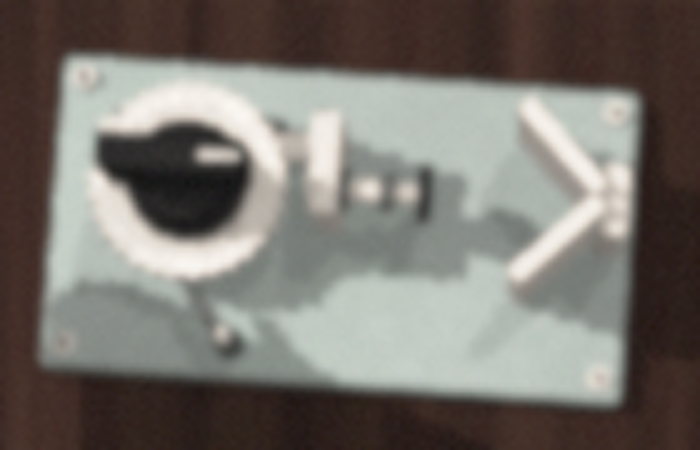

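View pics/s0c.png

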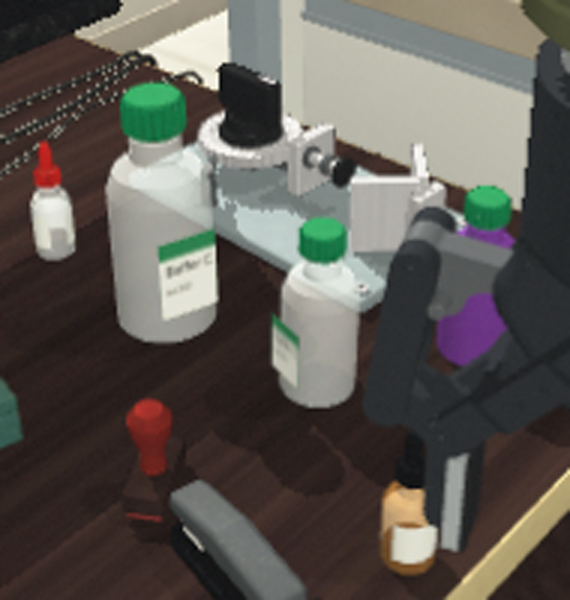

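Run:
```python
from h import *
d=load('top0'); c=np.array([[64,56],[641,92],[622,406],[40,368]])/5.+[170,115]-.4
W=atz(d,c,12); L=np.array([[-62,58],[188,58],[188,-78],[-62,-78]],float)
print(W.round(1)); print(np.linalg.norm(np.diff(W[[0,1,2,3,0]],axis=0),axis=1))
A=W[:,:2]; m=A.mean(0); l=L.mean(0); U,S,V=np.linalg.svd((L-l).T@(A-m)); R=(U@V).T
o=m-R@l; print('yaw',np.degrees(np.arctan2(R[1,0],R[0,0])),'origin',o,'seat',o+R@[135,0]); print(A-(L@R.T+o))
t=np.array([[400,336]])/2.85+[170,110]-.3
print('top cap target',atz(d,t,118)); s=load('scene0')
t2=np.array([[323,236]])/3+[200,140]
print('scene',t2, pix(s,atz(d,t,118)))
print(pix(s,[[*(o),94],[*(o+R@[135,0]),12]]))
# triangulate
k,c=K(d);k2,c2=K(s)
for z in (90,100,110,118,130):print(z,pix(s,atz(d,t,z)))
for n,t in dict(drop1=[38,350],stamp=[373,530],amber=[572,453],big=[198,347],purple=[480,197]).items():
  print(n,atz(d,np.array([t])/2.85+[170,110],{'stamp':60,'purple':100,'big':170}.get(n,90)))
```

```text
[[ 671.     6.9   12. ]
 [ 655.5 -243.4   12. ]
 [ 518.3 -234.4   12. ]
 [ 534.9   15.4   12. ]]
[250.73242588 137.46763414 250.32736526 136.42318718]
yaw -93.66661340293483 origin [608.934352   -51.64835768] seat [ 600.3009932  -186.37201973]
[[ 0.24921416  0.37512965]
 [ 0.69721487 -0.38701607]
 [-0.75748559 -0.13955713]
 [-0.18894345  0.15144356]]
top cap target [[ 445.89428027 -258.79216685  118.        ]]
scene [[307.66666667 218.66666667]] [[307.38923163 216.56660702]]
[[282.53969454 164.55262277]
 [325.98539515 216.13807265]]
90 [[308.80794223 229.89230351]]
100 [[308.30757754 225.1895206 ]]
110 [[307.8002231  220.42432405]]
118 [[307.38923163 216.56660702]]
130 [[306.7640951  210.70297842]]
drop1 [[437.17644547 -13.74888325  90.        ]]
stamp [[ 310.59238344 -244.69313592   60.        ]]
amber [[ 365.80271733 -379.6491277    90.        ]]
big [[ 436.7979822  -128.94570482  170.        ]]
purple [[ 541.24360263 -316.68375404  100.        ]]
```

```bash
cat >> h.py <<'E'
def go(x,y,z,yaw=None):
    from bench import status
    s=status.sense(); p=np.array(s['tool_pos']); R=Ro.from_euler('xyz',s['tcp_rot'],degrees=True).as_matrix()
    print('pose',p.round(1),np.round(s['tcp_rot'],2),'gap',round(s['finger_gap'],1),'t',s['time'],'J',np.round(s['joint_pos'],1))
    d=R.T@(np.array([x,y,z])-p); print('tool delta mm',d.round(1))
    if yaw is not None: print('twist rad',np.radians(-(yaw-s['tcp_rot'][2])))
def snap(n,name):
    from bench import status,viewer
    s=status.sense(); pose=(s['tool_pos'],s['tcp_rot']); d=viewer.snapshot(n); d['pose']=pose
    pickle.dump(d,open(f'pics/{name}.pkl','wb')); cv2.imwrite(f'pics/{name}.png',d['img'][:,:,::-1]); return d
E
python3 -m crank '{"slide":[[0,0,0],[0,0,0],[0,0,0],[0,0,0],[0,0,0],[0,0,0],[0,0,0],[0,0,0]],"twist":[-0.1436,-0.1436,-0.1436,-0.1436,-0.1436,-0.1436,-0.1436,-0.1436]}' 0
python3 -c "
from h import *
go(446,-259,215,86.3)"
```

```text
time: 0.95
tool_pos: [210.1, -561.8, 230.8]
tcp_rot: [-180.0, -0.0, 86.7]
ft_force: [0.5, 0.1, 0.1]
finger_gap: 85.2
pose [ 210.1 -561.8  230.8] [-1.7998e+02 -5.0000e-02  8.6660e+01] gap 85.2 t 0.95 J [-74.4   7.5  85.3   0.   87.3 -71.1]
tool delta mm [316.  217.9  16. ]
twist rad 0.00628347504010005
```

```bash
python3 -m crank '{"slide":[[0.0395,0.0272,0],[0.0395,0.0272,0],[0.0395,0.0272,0],[0.0395,0.0272,0],[0.0395,0.0272,0],[0.0395,0.0272,0],[0.0395,0.0272,0],[0.0395,0.0272,0.005]],"twist":[0,0,0,0,0,0,0,0.006]}'
python3 -m crank '{"slide":[[0,0,0],[0,0,0]],"twist":[0,0]}'
python3 -c "
from h import *
go(446,-259,215,86.3)
snap('wrist','w1')"
```

```text
time: 1.75
tool_pos: [448.7, -259.1, 226.9]
tcp_rot: [179.9, 0.0, 86.0]
ft_force: [0.4, -0.6, -0.6]
finger_gap: 85.5
time: 1.95
tool_pos: [447.9, -259.5, 225.8]
tcp_rot: [-179.9, -0.0, 86.2]
ft_force: [0.1, -0.9, -0.1]
finger_gap: 85.3
pose [ 447.9 -259.5  225.8] [-1.7994e+02 -1.0000e-02  8.6160e+01] gap 85.3 t 1.95 J [-35.8  -5.2  98.6  -0.   86.6 -31.9]
tool delta mm [ 0.4 -1.9 10.8]
twist rad -0.0025104836843822696
```

View pics/w1.png

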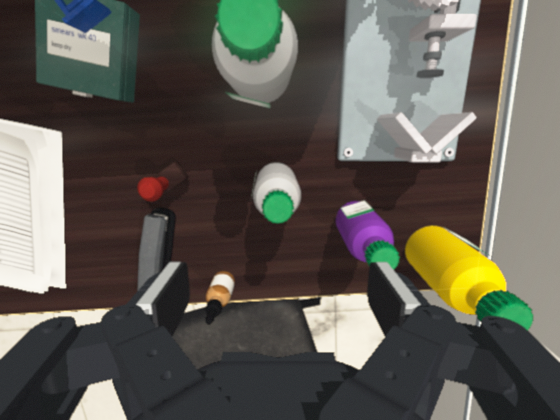

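The target bottle is centred between the fingers, with its cap at about (278,206). The clamp's V is at about (435,135) and the pad at about (432,71).

```bash
python3 -c "
from h import *
d=load('w1'); p=d['pose']
print(atz(d,[[278,206]],118,p)); print(pix(d,[[446,-259,118],[446,-259,0]],p))
crop(d['img'],330,0,530,180,4,'pics/w1c.png'); crop(d['img'],230,150,330,250,5,'pics/w1b.png')"
```

```text
[[ 448.46042211 -254.82249774  118.        ]]
[[275.47556572 210.84809049]
 [276.30466607 184.84433487]]
```

View pics/w1c.png

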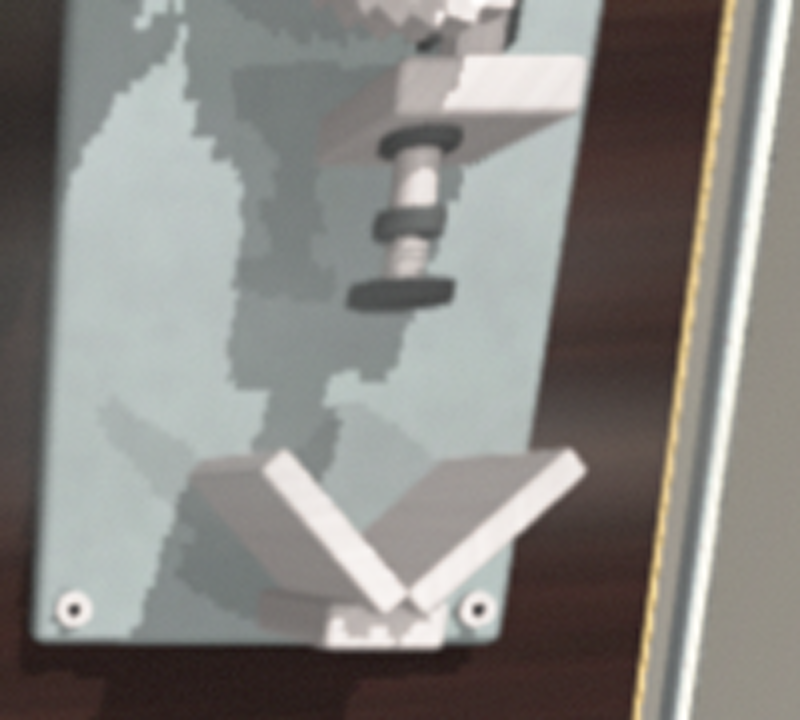

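View pics/w1b.png

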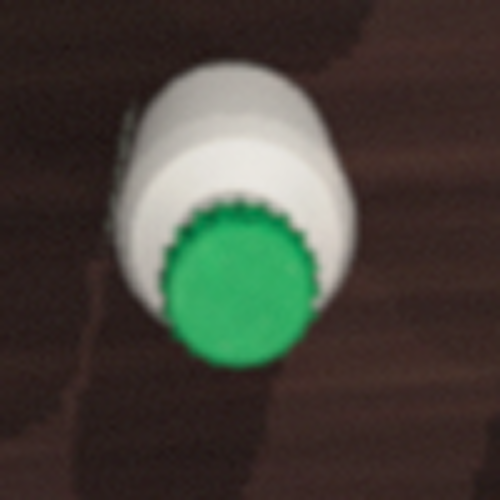

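```bash
python3 -c "
from h import *
d=load('w1'); p=d['pose']
o=np.array([608.9,-51.6]);a=np.radians(-93.67);R=np.array([[np.cos(a),-np.sin(a)],[np.sin(a),np.cos(a)]])
f=lambda uv,z:print(atz(d,[np.array(uv)/4+[330,0]],z,p)[0,:2].round(1),((atz(d,[np.array(uv)/4+[330,0]],z,p)[0,:2]-o)@R).round(1))
f((35,640),12);f((497,640),12);f((400,298),45);f((405,600),70);f((280,450),70);f((575,450),70);f((75,609),12);f((478,609),12)
t=load('top0')
g=lambda uv,z:print(((atz(t,[np.array(uv)/5+[169.6,114.6]],z)[0,:2]-o)@R).round(1))
print('top');g((430,194),55);g((610,195),70);g((520,285),70);g((530,95),70);g((190,180),42)
"
python3 -c "
from h import *
go(447.5,-257.5,66,86.3)"
```

```text
[ 521.2 -232.1] [185.7 -76. ]
[ 655.8 -241.1] [186.1  58.9]
[ 605.2 -150.5] [99.   2.6]
[ 599.7 -221.3] [169.9   1.7]
[ 567.9 -184.5] [135.3 -32.4]
[ 636.7 -189.2] [135.5  36.6]
[ 532.9 -223.9] [176.8 -64.9]
[ 649.4 -231.7] [177.1  52. ]
top
[102.  -1.]
[175.5   0.2]
[141.4 -38.9]
[140.6  39.2]
[0.9 1.2]
pose [ 447.4 -260.5  226. ] [-1.7996e+02  1.0000e-02  8.6050e+01] gap 85.5 t 2.0 J [-35.9  -5.2  98.6  -0.   86.6 -31.9]
tool delta mm [  3.1   0.  160. ]
twist rad -0.004441791714858371
```

```bash
python3 -m crank '{"slide":[[0.003,0,0.02],[0,0,0.03],[0,0,0.03],[0,0,0.03],[0,0,0.03],[0,0,0.02],[0,0,0],[0,0,0]],"twist":[-0.004,0,0,0,0,0,0,0]}'
python3 -c "
from h import *
go(447.5,-257.5,66,86.3)
snap('wrist','w2')"
```

```text
time: 2.8
tool_pos: [447.1, -258.7, 66.6]
tcp_rot: [-180.0, -0.0, 86.1]
ft_force: [0.1, -0.6, 0.1]
finger_gap: 85.0
pose [ 447.1 -258.7   66.6] [-1.7997e+02 -1.0000e-02  8.6100e+01] gap 85.0 t 2.8 J [-35.7   3.  107.9  -0.   69.1 -31.8]
tool delta mm [1.2 0.3 0.6]
twist rad -0.0035245648515273057
```

View pics/w2.png

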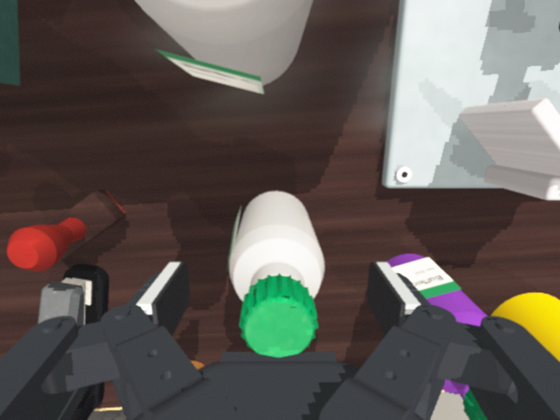

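The bottle is centred between the pads, with its cap at about (278,325). I'm closing now.

```bash
python3 -c "
from h import *
d=load('w2'); print(atz(d,[[278,328]],118,d['pose']))"
python3 -m crank '{"slide":[[0,0,0],[0,0,0],[0,0,0],[0,0,0],[0,0,0],[0,0,0],[0,0,0],[0,0,0]],"twist":[0,0,0,0,0,0,0,0]}' 1 30
```

```text
[[ 447.63480488 -256.35748421  118.        ]]
time: 3.65
tool_pos: [448.4, -258.2, 67.8]
tcp_rot: [179.9, 0.1, 86.2]
ft_force: [-2.4, 0.4, 6.3]
finger_gap: 45.1
```

```bash
python3 -m crank '{"slide":[[0,0,-0.01],[0,0,-0.02],[0,0,-0.03],[0,0,-0.03],[0,0,-0.02],[0,0,-0.01],[0,0,0],[0,0,0]],"twist":[0,0,0,0,0,0,0,0]}'
python3 -c "
from h import *
go(600.8,-183.5,186,86.3)
snap('wrist','w3');d=snap('scene','s3');crop(d['img'],180,60,420,340,2.1,'pics/s3c.png')"
```

```text
time: 4.45
tool_pos: [447.4, -257.3, 185.4]
tcp_rot: [-179.9, -0.0, 86.2]
ft_force: [0.2, 0.9, -1.8]
finger_gap: 44.7
pose [ 447.4 -257.3  185.4] [-1.7994e+02 -4.0000e-02  8.6210e+01] gap 44.7 t 4.45 J [-35.6  -4.  101.8   0.   82.3 -31.8]
tool delta mm [ 83.7 148.2  -0.7]
twist rad -0.0015434346536999167
```

View pics/w3.png

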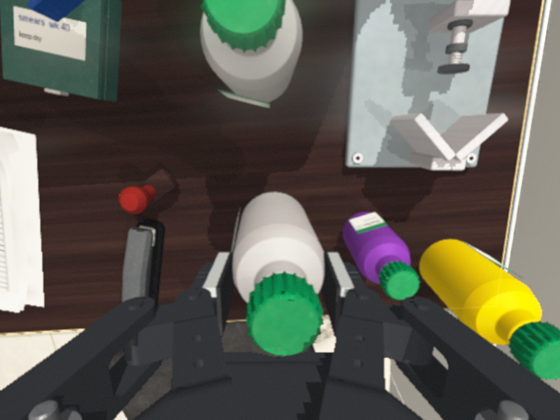

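View pics/s3c.png

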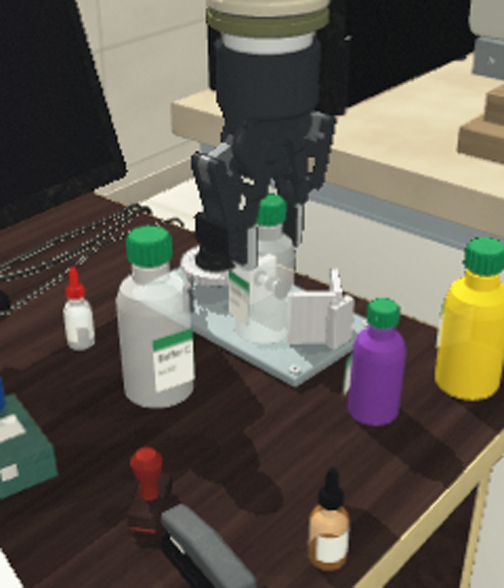

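```bash
python3 -c "
from h import *
d=load('w3'); print(atz(d,[[284,323]],238,d['pose']))"
python3 -m crank '{"slide":[[0.010,0.018,0],[0.016,0.028,0],[0.018,0.032,0],[0.018,0.032,0],[0.014,0.025,0],[0.008,0.013,0],[0,0,0],[0,0,0]],"twist":[-0.0015,0,0,0,0,0,0,0]}'
python3 -c "
from h import *
go(600.8,-183.5,186,86.3)
d=snap('wrist','w4');crop(d['img'],150,0,410,260,2.3,'pics/w4c.png');d=snap('scene','s4');crop(d['img'],180,60,420,340,2.1,'pics/s4c.png')
d=snap('top','t4');crop(d['img'],150,80,410,280,3,'pics/t4c.png')"
```

```text
[[ 450.22865682 -252.11298044  238.        ]]
time: 5.35
tool_pos: [600.0, -183.2, 184.7]
tcp_rot: [-179.8, -0.0, 86.3]
ft_force: [0.8, 0.4, -2.0]
finger_gap: 44.6
pose [ 600.  -183.2  184.7] [-1.7984e+02 -3.0000e-02  8.6330e+01] gap 44.6 t 5.35 J [-21.6  13.2  83.7  -0.   83.2 -18. ]
tool delta mm [-0.2  0.8 -1.3]
twist rad 0.0004702682855262385
```

View pics/w4.png

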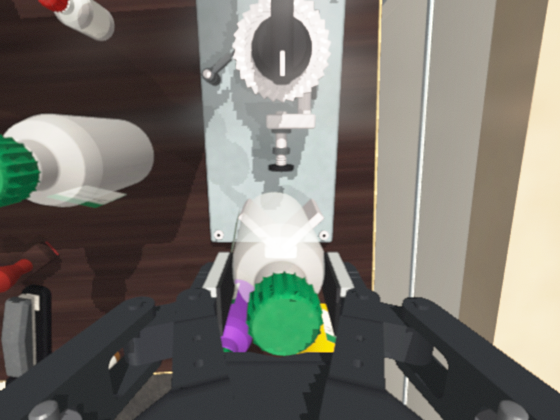

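View pics/s4c.png

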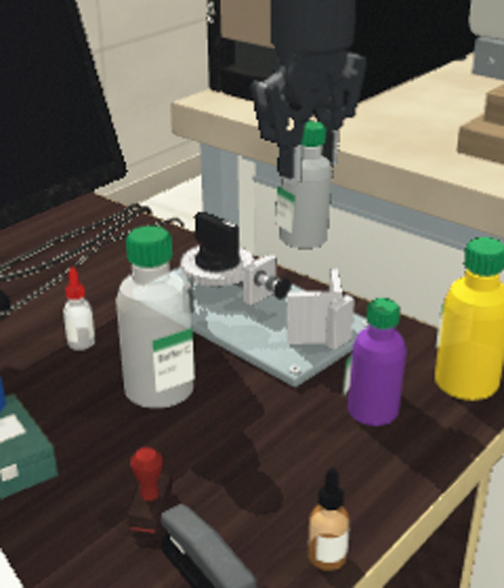

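View pics/t4c.png

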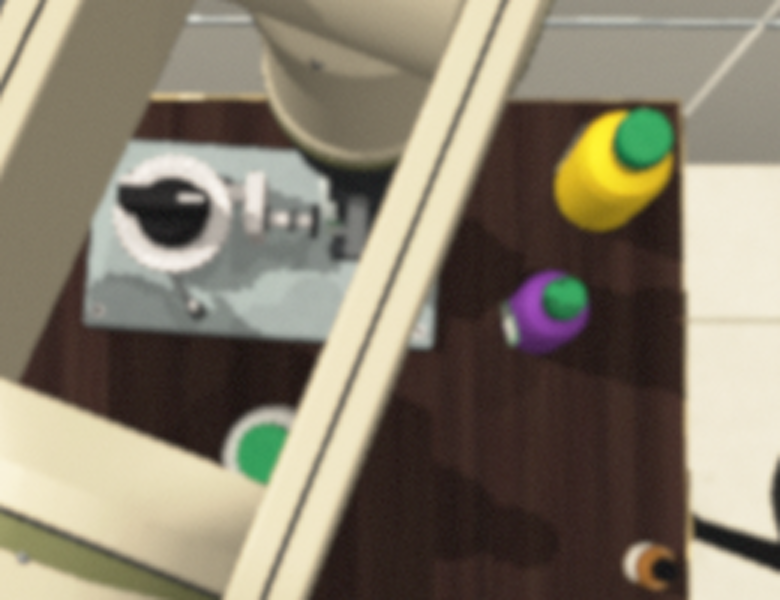

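```bash
python3 -c "
from h import *
for n in ('w2','w4'):
  d=load(n); p=d['pose']; T=Ro.from_euler('xyz',p[1],degrees=True).as_matrix()
  im=d['img'].copy(); im=cv2.resize(im[170:380,200:360],None,fx=3.6,fy=3.6,interpolation=cv2.INTER_CUBIC)
  th=np.linspace(0,2*np.pi,60)
  for off,col in ((0,(255,0,0)),(2.3,(0,0,255))):
    for r_,h in ((14,118),(24,0),(24,100)):
      q=np.c_[off+r_*np.cos(th),r_*np.sin(th),np.full(60,66.6-h)]@T.T+p[0]
      uv=(pix(d,q,p)-[200,170])*3.6+1.3
      cv2.polylines(im,[uv.astype(int)],True,col,1)
  cv2.imwrite(f'pics/{n}m.png',im[:,:,::-1])
"
```

```text
(no output)
```

View pics/w2m.png

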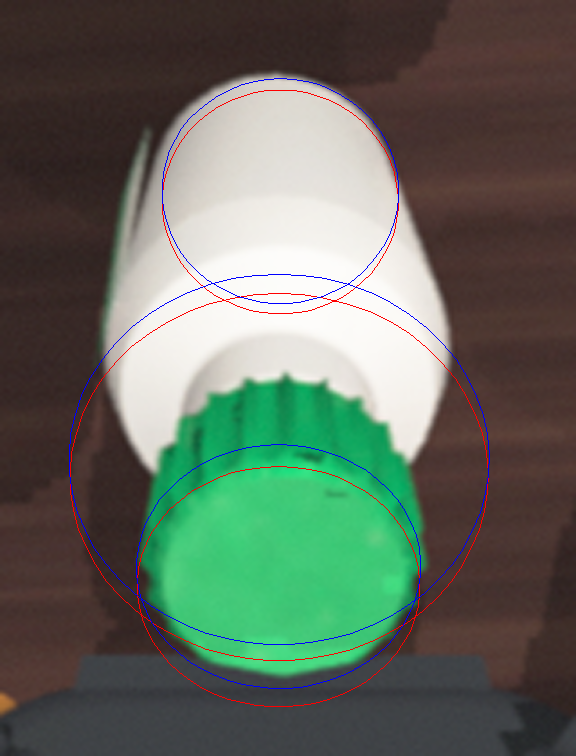

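View pics/w4m.png

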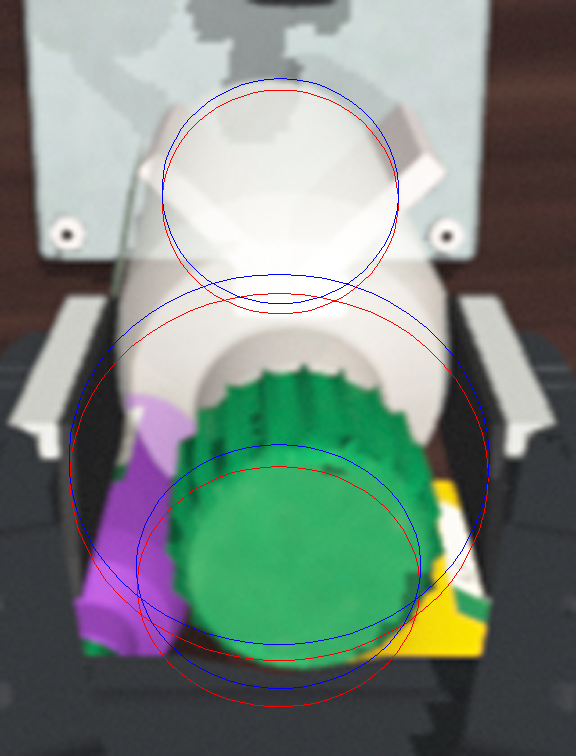

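```bash
python3 -c "
from h import *
d=load('w4'); p=d['pose']; T=Ro.from_euler('xyz',p[1],degrees=True).as_matrix()
c=np.array([[40,258],[478,259],[66,234],[446,236]])/3.6+[200,170]-.35
W=atz(d,c,12,p); print(W.round(1)); print(((W-p[0])@T).round(1))
o=np.array([608.9,-51.6]);a=np.radians(-93.67);R=np.array([[np.cos(a),-np.sin(a)],[np.sin(a),np.cos(a)]])
print(((W[:,:2]-o)@R).round(1))
print(pix(d,[[*(o+R@[0,0]),42]],p))
im=cv2.resize(d['img'][0:180,190:370],None,fx=4,fy=4,interpolation=cv2.INTER_CUBIC);cv2.imwrite('pics/w4d.png',im[:,:,::-1])
"
```

```text
[[ 521.4 -231.9   12. ]
 [ 657.3 -240.6   12. ]
 [ 530.4 -224.5   12. ]
 [ 647.6 -232.4   12. ]]
[[-53.7 -74.8 172.9]
 [-53.7  61.4 172.5]
 [-45.7 -66.3 172.9]
 [-46.2  51.1 172.5]]
[[185.5 -75.7]
 [185.6  60.4]
 [177.5 -67.2]
 [178.   50.2]]
[[278.66656026  51.22929807]]
```

View pics/w4d.png

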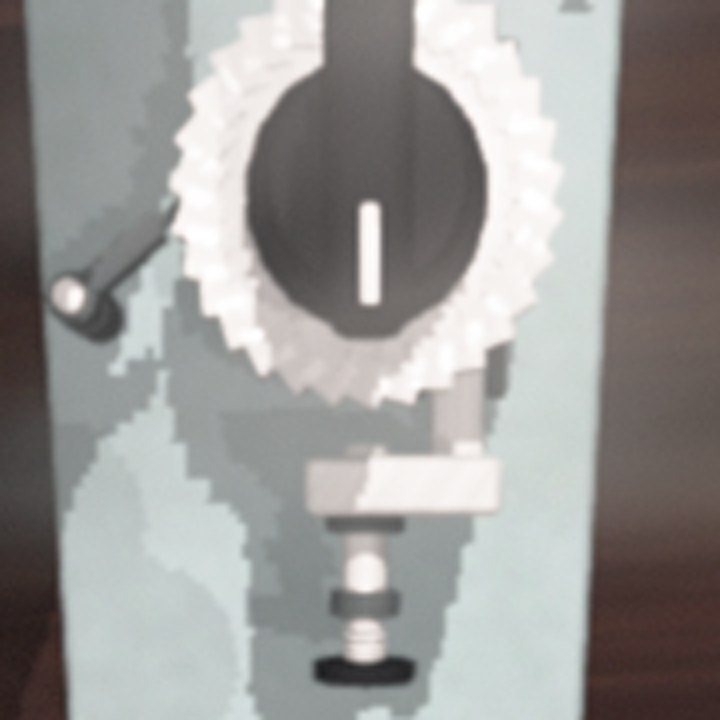

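```bash
python3 -m crank '{"slide":[[0,0.001,0.010],[0,0.001,0.02],[0,0,0.02],[0,0,0.02],[0,0,0.015],[0,0,0.01],[0,0,0.005],[0,0,0]],"twist":[0,0,0,0,0,0,0,0]}'
python3 -m crank '{"slide":[[0,0,0.002],[0,0,0.001],[0,0,0],[0,0,0]],"twist":[0,0,0,0]}'
python3 -c "
from h import *
go(600.8,-183.5,78.5,86.3)
from bench import status; s=status.sense();print(s['ft_force'])
d=snap('wrist','w5');d=snap('scene','s5');crop(d['img'],230,120,390,260,4.2,'pics/s5c.png')"
```

```text
time: 6.3
tool_pos: [602.6, -183.5, 85.8]
tcp_rot: [-180.0, -0.0, 86.3]
ft_force: [-0.2, 0.9, -1.5]
finger_gap: 45.0
time: 6.7
tool_pos: [603.2, -183.6, 83.8]
tcp_rot: [180.0, 0.0, 86.3]
ft_force: [-0.5, 1.5, -2.1]
finger_gap: 44.4
pose [ 603.2 -183.6   83.8] [1.7996e+02 1.0000e-02 8.6300e+01] gap 44.4 t 6.7 J [-21.6  18.4  88.5   0.   73.1 -17.9]
tool delta mm [-0.1 -2.4  5.3]
twist rad -3.377160950334981e-05
[-0.51273611  1.48814638 -2.10707782]
```

View pics/w5.png

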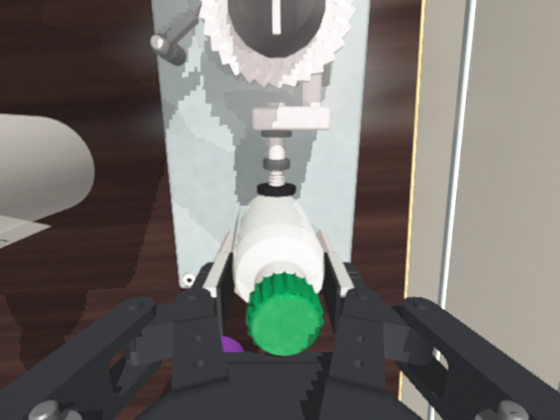

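View pics/s5c.png

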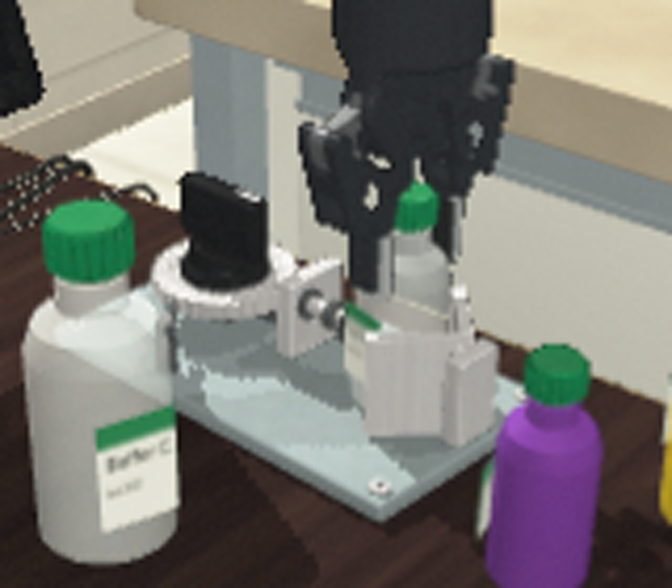

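The bottle is in the bay, with the pad at (277,190) just short of the body and no sign of touching the V. I'll lower the last few millimetres.

```bash
python3 -m crank '{"slide":[[0,0,0.001],[0,0,0.001],[0,0,0.001],[0,0,0],[0,0,0]],"twist":[0,0,0,0,0]}'
python3 -m crank '{"slide":[[0,0,0.001],[0,0,0],[0,0,0]],"twist":[0,0,0]}'
python3 -m crank '{"slide":[[0,0,0.001],[0,0,0],[0,0,0]],"twist":[0,0,0]}'
```

```text
time: 7.3
tool_pos: [602.9, -183.5, 80.2]
tcp_rot: [-180.0, -0.0, 86.3]
ft_force: [0.2, 0.1, -1.2]
finger_gap: 44.7
time: 7.6
tool_pos: [603.1, -183.7, 79.9]
tcp_rot: [180.0, 0.0, 86.3]
ft_force: [-3.5, 0.7, 5.1]
finger_gap: 44.7
time: 7.9
tool_pos: [603.2, -183.9, 79.9]
tcp_rot: [180.0, 0.0, 86.3]
ft_force: [-6.2, 1.1, 11.3]
finger_gap: 44.7
```

```bash
python3 -m crank '{"slide":[[0,0,-0.001],[0,0,0],[0,0,0],[0,0,0],[0,0,0],[0,0,0],[0,0,0],[0,0,0]],"twist":[0,0,0,0,0,0,0,0]}' 0
python3 -m crank '{"slide":[[0,0,-0.01],[0,0,-0.02],[0,0,-0.03],[0,0,-0.03],[0,0,-0.02],[0,0,0],[0,0,0]],"twist":[0,0,0,0,0,0,0]}'
python3 -c "
from h import *
go(609.6,-50,190,86.3)
d=snap('wrist','w6');d=snap('scene','s6');crop(d['img'],230,120,390,260,4.2,'pics/s6c.png')"
```

```text
time: 8.7
tool_pos: [602.9, -183.6, 79.3]
tcp_rot: [180.0, 0.0, 86.3]
ft_force: [0.2, 1.0, -0.5]
finger_gap: 85.7
time: 9.4
tool_pos: [603.3, -183.7, 190.1]
tcp_rot: [179.9, 0.0, 86.3]
ft_force: [-0.8, -0.0, -0.7]
finger_gap: 85.2
pose [ 603.3 -183.7  190.1] [1.7991e+02 3.0000e-02 8.6290e+01] gap 85.2 t 9.4 J [-21.6  13.3  83.1  -0.   83.6 -17.9]
tool delta mm [ 1.338e+02 -2.300e+00  1.000e-01]
twist rad -0.00012130460975520118
```

View pics/w6.png

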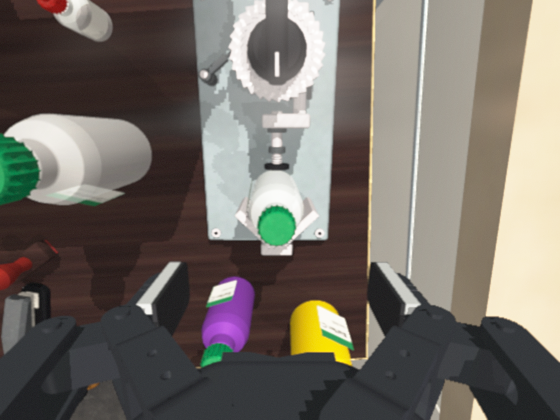

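View pics/s6c.png

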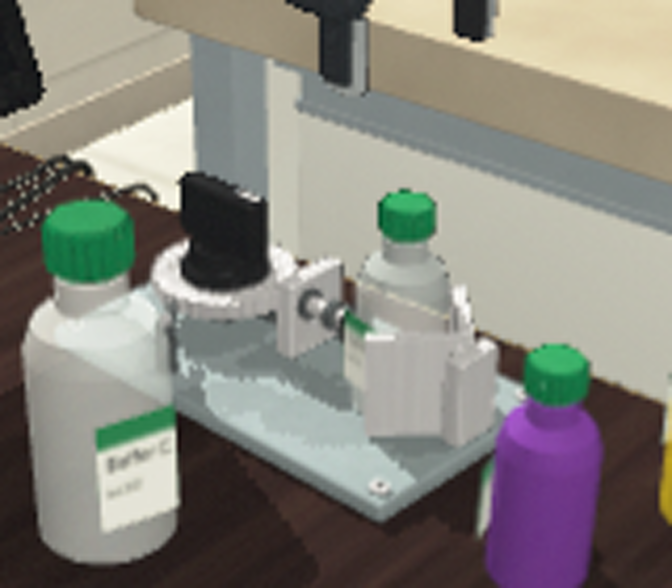

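```bash
python3 -m crank '{"slide":[[0.015,0,0],[0.025,0,0],[0.03,0,0],[0.03,0,0],[0.022,0,0],[0.01,0,0],[0,0,0],[0,0,0]],"twist":[0,0,0,0,0,0,0,0]}'
python3 -c "
from h import *
d=snap('wrist','w7');p=d['pose'];go(610.4,-50.5,190,86.3)
im=d['img'].copy()[100:340,170:390]
im=cv2.resize(im,None,fx=2.5,fy=2.5,interpolation=cv2.INTER_CUBIC)
for o,c in (((608.9,-51.6),(255,0,0)),((611.9,-49.4),(0,0,255)),((610.4,-50.5),(255,255,0))):
  a=np.radians(-93.67);R=np.array([[np.cos(a),-np.sin(a)],[np.sin(a),np.cos(a)]])
  q=[[*(np.array(o)+R@v),94] for v in ((30,8),(30,-8),(-30,-8),(-30,8))]
  uv=((pix(d,q,p)-[170,100])*2.5).astype(int);cv2.polylines(im,[uv],True,c,1)
cv2.imwrite('pics/w7m.png',im[:,:,::-1])
"
```

```text
time: 10.3
tool_pos: [611.2, -52.1, 188.8]
tcp_rot: [-180.0, 0.0, 86.3]
ft_force: [-0.2, -0.5, -0.4]
finger_gap: 85.2
pose [611.3 -52.5 189. ] [-1.7997e+02  2.0000e-02  8.6270e+01] gap 85.6 t 10.35 J [-9.7 10.8 86.  -0.  83.2 -5.9]
tool delta mm [ 2. -1. -1.]
twist rad -0.0005639945333476924
```

View pics/w7m.png

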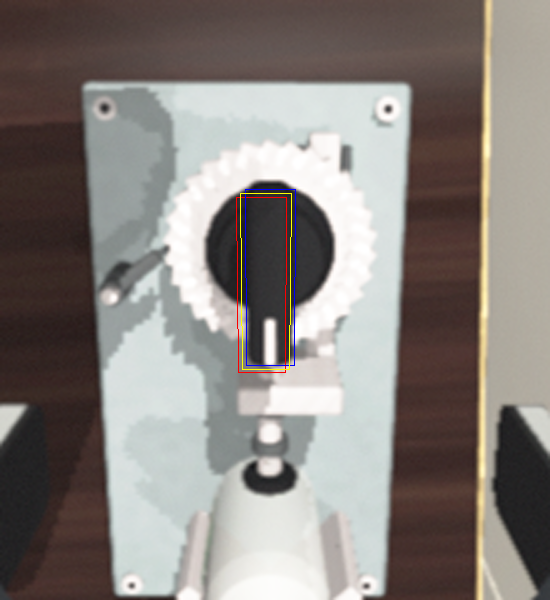

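```bash
python3 -m crank '{"slide":[[0.0023,0,0.013],[0,0,0.025],[0,0,0.03],[0,0,0.03],[0,0,0.02],[0,0,0.005],[0,0,0],[0,0,0]],"twist":[0,0,0,0,0,0,0,0]}'
python3 -c "
from h import *
d=snap('wrist','w8');go(611,-50,66,86.3)
from bench import status;print(status.sense()['wrist_torque'])"
```

```text
time: 11.15
tool_pos: [612.4, -50.0, 67.4]
tcp_rot: [179.9, 0.0, 86.3]
ft_force: [0.2, 0.3, 0.6]
finger_gap: 85.3
pose [612.8 -49.9  67.9] [1.7985e+02 2.0000e-02 8.6270e+01] gap 85.4 t 11.2 J [-9.4 17.1 91.9 -0.  70.9 -5.7]
tool delta mm [-0.2 -1.8  1.9]
twist rad -0.0004596241414359145
[0.02620704 0.01624372 0.00529284]
```

View pics/w8.png

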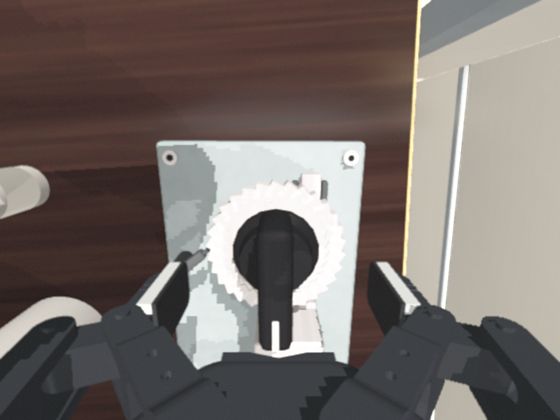

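The knob is centred between the fingers: bar at about column 276, finger centre at 278. I'm gripping it.

```bash
python3 -m crank '{"slide":[[0,-0.0007,0.001],[0,0,0],[0,0,0],[0,0,0],[0,0,0],[0,0,0],[0,0,0],[0,0,0]],"twist":[0,0,0,0,0,0,0,0]}' 1 40
python3 -m crank '{"slide":[[0,0,0],[0,0,0],[0,0,0],[0,0,0]],"twist":[0,0,0,0]}'
python3 -c "
from h import *
d=snap('wrist','w9')
from bench import status
for i in range(5):
  s=status.sense();print(s['wrist_torque'],s['ft_force'],s['tcp_rot'],s['finger_gap'],s['time'])"
```

```text
time: 12.0
tool_pos: [611.0, -49.4, 65.5]
tcp_rot: [180.0, -0.0, 86.3]
ft_force: [-1.0, -0.1, 3.1]
finger_gap: 15.3
time: 12.4
tool_pos: [611.0, -49.4, 65.5]
tcp_rot: [180.0, 0.0, 86.3]
ft_force: [-1.1, 0.2, 5.9]
finger_gap: 15.7
[0.10160487 0.28444976 0.07176618] [-1.3764028   0.64827988  5.54071322] [1.79985774e+02 7.56644751e-04 8.62972662e+01] 15.20479016580555 12.45
[0.10160487 0.28444976 0.07176618] [-1.3764028   0.64827988  5.54071322] [1.79985774e+02 7.56644751e-04 8.62972662e+01] 15.20479016580555 12.45
[0.10160487 0.28444976 0.07176618] [-1.3764028   0.64827988  5.54071322] [1.79985774e+02 7.56644751e-04 8.62972662e+01] 15.20479016580555 12.45
[0.10160487 0.28444976 0.07176618] [-1.3764028   0.64827988  5.54071322] [1.79985774e+02 7.56644751e-04 8.62972662e+01] 15.20479016580555 12.45
[0.10160487 0.28444976 0.07176618] [-1.3764028   0.64827988  5.54071322] [1.79985774e+02 7.56644751e-04 8.62972662e+01] 15.20479016580555 12.45
```

View pics/w9.png

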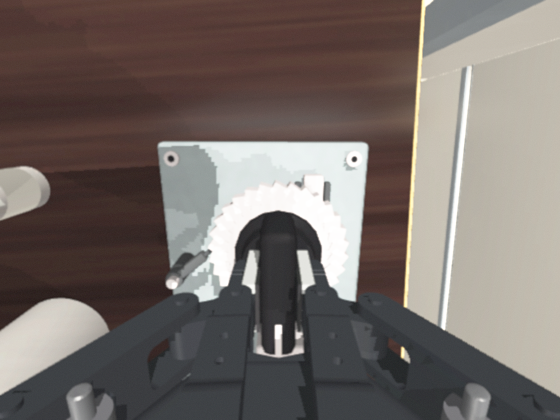

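```bash
cat > q.py <<'E'
from bench import status
s=status.sense();print('T',s['wrist_torque'].round(3),'F',s['ft_force'].round(1),'yaw',round(s['tcp_rot'][2],2),'turn',round(86.3-s['tcp_rot'][2],2),'p',s['tool_pos'].round(1),'gap',round(s['finger_gap'],1),'t',s['time'])
E
python3 -m crank '{"slide":[[0,0,0],[0,0,0],[0,0,0]],"twist":[0.08,0.06,0]}' >/dev/null; python3 q.py
python3 -m crank '{"slide":[[0,0,0],[0,0,0],[0,0,0]],"twist":[0.055,0.055,0]}' >/dev/null; python3 q.py
python3 -m crank '{"slide":[[0,0,0],[0,0,0]],"twist":[0,0]}' >/dev/null; python3 q.py
```

```text
T [ 0.124 -0.055  0.013] F [0.7 0.5 5.1] yaw 78.22 turn 8.08 p [611.3 -49.5  65.5] gap 15.4 t 12.75
T [ 0.008 -0.278  0.086] F [2.7 0.1 3.6] yaw 72.02 turn 14.28 p [611.4 -49.5  65.5] gap 15.1 t 13.05
T [-0.022 -0.542  0.021] F [3.5 0.7 1.7] yaw 72.07 turn 14.23 p [611.4 -49.5  65.5] gap 15.1 t 13.25
```

```bash
for i in 1 2; do python3 -m crank '{"slide":[[0,0,0],[0,0,0]],"twist":[0.0525,0]}' >/dev/null; python3 q.py; python3 -m crank '{"slide":[[0,0,0]],"twist":[0]}' >/dev/null; python3 q.py;done
python3 -m crank '{"slide":[[0,0,0],[0,0,0]],"twist":[0.0525,0.0525]}' >/dev/null; python3 q.py
for i in 1 2 3; do python3 -m crank '{"slide":[[0,0,0]],"twist":[0]}' >/dev/null; python3 q.py;done
```

```text
T [ 0.013 -0.718  0.017] F [4.9 0.1 1.3] yaw 68.97 turn 17.33 p [611.5 -49.5  65.5] gap 15.5 t 13.45
T [-0.083 -0.77   0.021] F [4.7 0.7 2.2] yaw 69.07 turn 17.23 p [611.5 -49.5  65.6] gap 15.5 t 13.55
T [-0.089 -0.817  0.034] F [ 6.6 -0.1  2.2] yaw 65.96 turn 20.34 p [611.5 -49.6  65.5] gap 15.2 t 13.75
T [-0.061 -0.88   0.108] F [ 6.  -0.4  1.7] yaw 66.06 turn 20.24 p [611.6 -49.6  65.6] gap 15.2 t 13.85
T [-0.104 -1.068  0.087] F [ 6.9 -0.7  0.6] yaw 59.93 turn 26.37 p [611.7 -49.7  65.6] gap 15.3 t 14.05
T [-0.042 -0.986  0.028] F [ 6.1 -0.6  0.4] yaw 59.94 turn 26.36 p [611.7 -49.7  65.6] gap 15.4 t 14.15
T [-0.066 -1.042  0.028] F [ 7.1 -0.3  0.5] yaw 60.04 turn 26.26 p [611.7 -49.7  65.6] gap 14.9 t 14.25
T [-0.139 -1.049  0.041] F [ 6.3 -1.5  0.6] yaw 60.05 turn 26.25 p [611.7 -49.7  65.6] gap 15.2 t 14.35
```

```bash
python3 -m crank '{"slide":[[0.0004,0.0007,0],[0,0,0]],"twist":[0,0]}' >/dev/null; python3 q.py
python3 -c "
from h import *
d=snap('scene','s10');crop(d['img'],250,140,360,240,6,'pics/s10c.png')
d=load('s6');crop(d['img'],250,140,360,240,6,'pics/s6d.png')
d=snap('top','t10');crop(d['img'],170,115,310,205,5,'pics/t10c.png')"; python3 q.py
```

```text
T [-0.149 -0.361  0.05 ] F [ 2.3 -1.   5.1] yaw 60.01 turn 26.29 p [611.8 -49.7  65.5] gap 15.3 t 14.55
T [-0.147 -0.393  0.018] F [ 2.1 -1.6  4.9] yaw 59.98 turn 26.32 p [611.8 -49.7  65.5] gap 15.9 t 14.65
```

View pics/s10c.png

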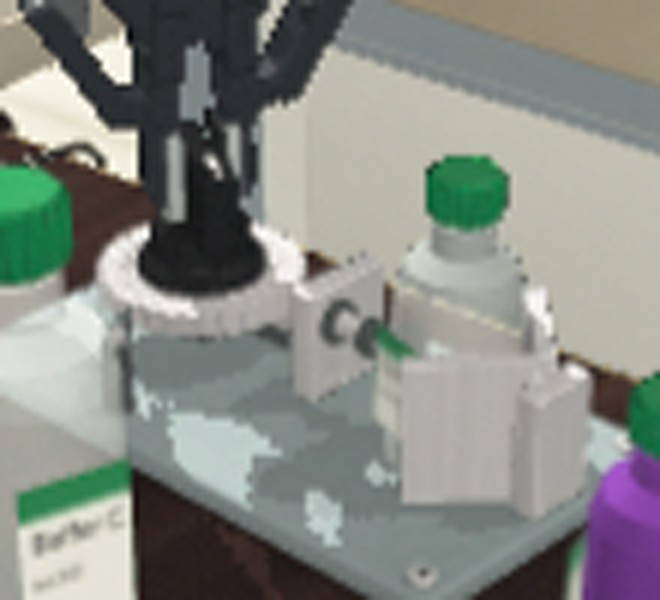

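View pics/s6d.png

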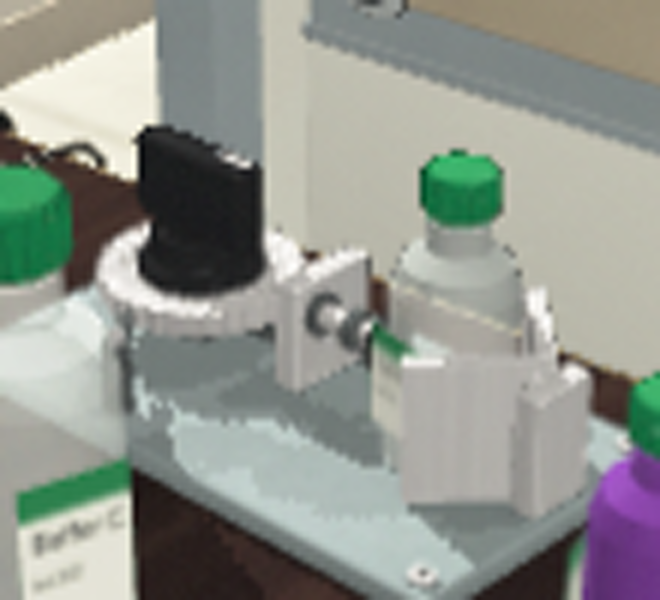

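View pics/t10c.png

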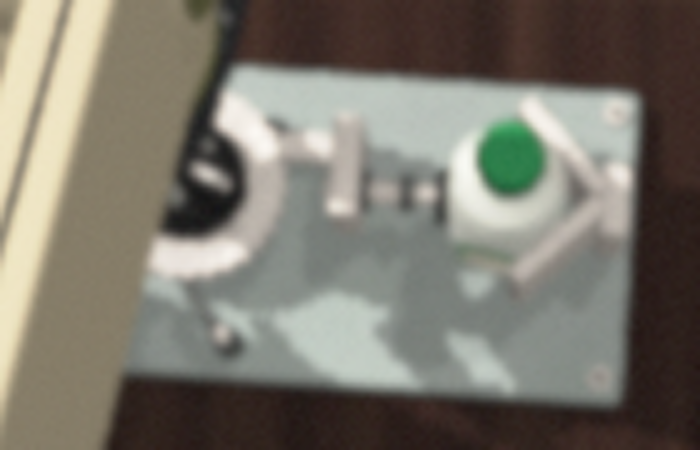

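```bash
python3 -c "
from h import *
t=load('t10')
o=np.array([608.9,-51.6]);a=np.radians(-93.67);R=np.array([[np.cos(a),-np.sin(a)],[np.sin(a),np.cos(a)]])
g=lambda uv,z:print(((atz(t,[np.array(uv)/5+[169.6,114.6]],z)[0,:2]-o)@R).round(1))
g((511,157),130);g((445,193),55)
s=load('s10');s6=load('s6')
for x in (128,130,132,134,135): print(x,(pix(s,[[*(o+R@[x,0]),130]])-[250,140])*6)
"
```

```text
[135.2  -0.5]
[108.1  -0.2]
128 [[449.12466253 164.34370218]]
130 [[453.48569975 166.09651824]]
132 [[457.85837998 167.8541997 ]]
134 [[462.24274199 169.61676366]]
135 [[464.43931582 170.49988194]]
```

```bash
for k in 1 2 3 4; do
python3 -m crank '{"slide":[[0,0,0],[0,0,0]],"twist":[0.0525,0]}' >/dev/null; python3 q.py; for i in 1 2 3; do python3 -m crank '{"slide":[[0,0,0]],"twist":[0]}' >/dev/null; python3 q.py;done; done
```

```text
T [-0.259 -0.449  0.029] F [ 3.5 -2.7  4.8] yaw 56.9 turn 29.4 p [611.9 -49.7  65.5] gap 15.5 t 14.85
T [-0.315 -0.431  0.044] F [ 2.6 -1.5  5.5] yaw 57.02 turn 29.28 p [611.9 -49.7  65.5] gap 15.5 t 14.95
T [-0.298 -0.416  0.051] F [ 3.6 -1.2  5.6] yaw 57.03 turn 29.27 p [611.9 -49.7  65.5] gap 15.4 t 15.05
T [-0.317 -0.441  0.04 ] F [ 2.5 -2.3  5.8] yaw 57.03 turn 29.27 p [611.9 -49.7  65.5] gap 15.2 t 15.15
T [-0.452 -0.572  0.062] F [ 3.  -2.6  4.8] yaw 53.95 turn 32.35 p [611.9 -49.7  65.5] gap 15.9 t 15.35
T [-0.459 -0.536  0.066] F [ 4.  -2.9  5.4] yaw 54.06 turn 32.24 p [611.9 -49.7  65.5] gap 15.1 t 15.45
T [-0.419 -0.499  0.039] F [ 3.6 -3.   4.9] yaw 54.07 turn 32.23 p [611.9 -49.7  65.5] gap 15.4 t 15.55
T [-0.441 -0.48   0.056] F [ 2.7 -3.1  5.5] yaw 54.07 turn 32.23 p [611.9 -49.7  65.5] gap 15.5 t 15.65
T [-0.481 -0.624  0.049] F [ 3.1 -3.1  4.5] yaw 50.97 turn 35.33 p [612.  -49.8  65.5] gap 15.2 t 15.85
T [-0.554 -0.649  0.096] F [ 4.  -3.2  4.8] yaw 51.08 turn 35.22 p [612.  -49.8  65.5] gap 15.4 t 15.95
T [-0.486 -0.618  0.068] F [ 2.9 -2.5  3.8] yaw 51.08 turn 35.22 p [612.  -49.8  65.5] gap 15.1 t 16.05
T [-0.551 -0.613  0.058] F [ 3.6 -3.2  4.5] yaw 51.08 turn 35.22 p [612.  -49.7  65.5] gap 15.3 t 16.15
T [-0.544 -0.717  0.165] F [ 4.4 -3.5  4.6] yaw 47.97 turn 38.33 p [612.1 -49.8  65.5] gap 15.5 t 16.35
T [-0.531 -0.676  0.129] F [ 4.5 -2.6  4.3] yaw 48.07 turn 38.23 p [612.1 -49.8  65.5] gap 15.5 t 16.45
T [-0.602 -0.722  0.112] F [ 3.5 -4.   4. ] yaw 48.07 turn 38.23 p [612.1 -49.9  65.6] gap 15.2 t 16.55
T [-0.514 -0.678  0.161] F [ 4.8 -4.2  4.8] yaw 48.07 turn 38.23 p [612.1 -49.9  65.5] gap 15.3 t 16.65
```

```bash
python3 -m crank '{"slide":[[0,0,0],[0,0,0]],"twist":[0.0525,0]}' >/dev/null; python3 q.py; for i in 1 2 3 4; do python3 -m crank '{"slide":[[0,0,0]],"twist":[0]}' >/dev/null; python3 q.py;done
```

```text
T [-0.571 -0.688  0.143] F [ 3.8 -4.   5. ] yaw 44.97 turn 41.33 p [612.1 -49.9  65.5] gap 15.5 t 16.85
T [-0.65  -0.735  0.182] F [ 4.1 -4.   4.6] yaw 45.06 turn 41.24 p [612.1 -49.9  65.5] gap 15.3 t 16.95
T [-0.61  -0.751  0.205] F [ 4.2 -4.3  3.7] yaw 45.07 turn 41.23 p [612.1 -49.9  65.5] gap 15.7 t 17.05
T [-0.614 -0.713  0.155] F [ 4.4 -3.6  4. ] yaw 45.07 turn 41.23 p [612.1 -49.9  65.5] gap 15.2 t 17.15
T [-0.622 -0.746  0.144] F [ 4.2 -4.6  3.7] yaw 45.07 turn 41.23 p [612.1 -49.9  65.5] gap 15.4 t 17.25
```

```bash
python3 -m crank '{"slide":[[0,0,0],[0,0,0],[0,0,0]],"twist":[-0.04,-0.04,0]}' >/dev/null; python3 q.py; for i in 1 2 3 4; do python3 -m crank '{"slide":[[0,0,0]],"twist":[0]}' >/dev/null; python3 q.py;done
python3 -m crank '{"slide":[[0,0,0],[0,0,0],[0,0,0],[0,0,0],[0,0,0],[0,0,0],[0,0,0],[0,0,0]],"twist":[0,0,0,0,0,0,0,0]}' 0;
python3 -m crank '{"slide":[[0,0,-0.01],[0,0,-0.02],[0,0,-0.03],[0,0,-0.03],[0,0,-0.03],[0,0,0],[0,0,0]],"twist":[0,0,0,0,0,0,0]}'; python3 q.py
python3 -c "
from h import *
d=snap('wrist','w11')
d=snap('scene','s11');crop(d['img'],250,140,360,240,6,'pics/s11c.png')
d=snap('top','t11');crop(d['img'],170,115,310,205,5,'pics/t11c.png')"
```

```text
T [-0.559 -0.658  0.149] F [ 4.  -3.5  4.6] yaw 49.74 turn 36.56 p [612.  -49.8  65.5] gap 15.6 t 17.55
T [-0.583 -0.635  0.119] F [ 3.9 -3.8  4.7] yaw 49.66 turn 36.64 p [612.  -49.8  65.5] gap 15.1 t 17.65
T [-0.53  -0.685  0.121] F [ 4.1 -4.2  4.6] yaw 49.66 turn 36.64 p [612.  -49.8  65.5] gap 15.2 t 17.75
T [-0.58  -0.669  0.137] F [ 4.5 -3.5  4.7] yaw 49.65 turn 36.65 p [612.  -49.8  65.5] gap 14.8 t 17.85
T [-0.59  -0.639  0.152] F [ 3.5 -2.9  4.6] yaw 49.66 turn 36.64 p [612.  -49.8  65.5] gap 15.2 t 17.95
time: 18.75
tool_pos: [611.7, -49.4, 65.3]
tcp_rot: [180.0, -0.0, 49.5]
ft_force: [0.5, -0.5, -0.1]
finger_gap: 85.3
time: 19.45
tool_pos: [612.5, -49.6, 187.1]
tcp_rot: [179.9, -0.1, 49.5]
ft_force: [-0.9, -0.9, -0.0]
finger_gap: 85.3
T [-0.011  0.029 -0.036] F [-0.9 -0.9 -0. ] yaw 49.48 turn 36.82 p [612.5 -49.6 187.1] gap 85.3 t 19.45
```

View pics/w11.png

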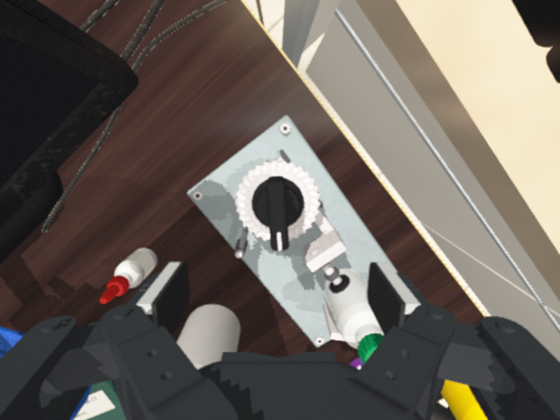

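View pics/s11c.png

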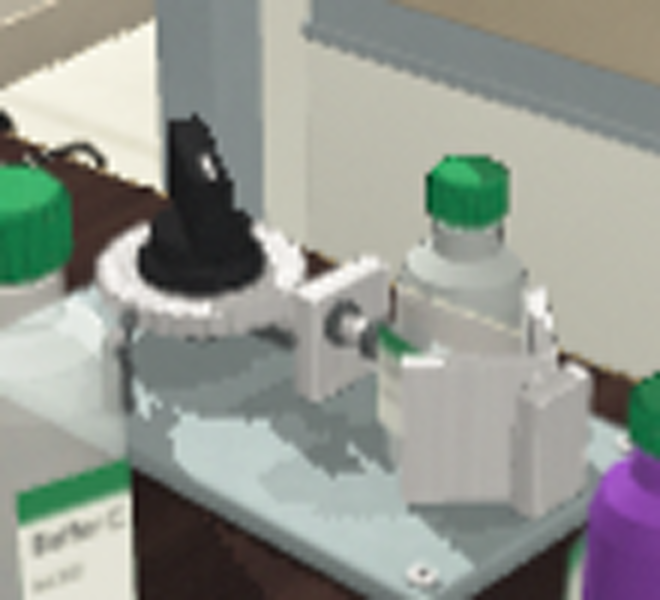

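View pics/t11c.png

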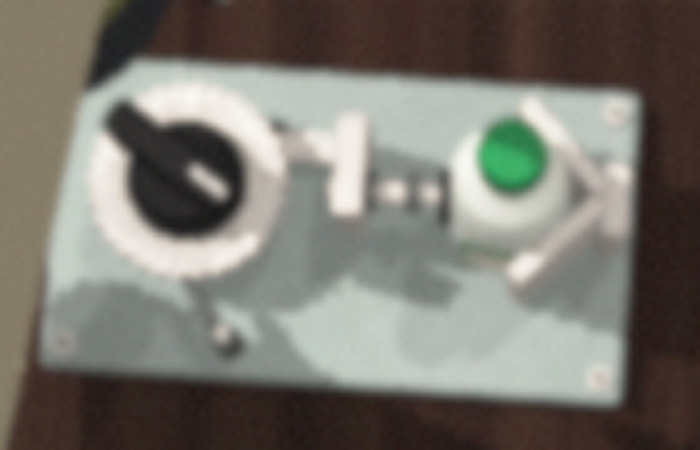

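The wheel held at about 36° after I let go. The bottle is upright against both V walls, cap at (468,192) in the enlarged scene crop, and nothing is touching the knob. The torque readings put the pad at about 5 N; one more tooth would add about 7.5 N, which is too much. I'm handing in.

```bash
python3 -c "
from bench import hand_in
print(hand_in())"
```

```text
the job is handed in; nothing more can be done
None
```

I stood the smaller white bottle upright in the bay about 3.5 mm short of the seat and let go of it. I then turned the knob clockwise, let it settle on the third tooth (about 36°), released it and withdrew the arm. The job was handed in at about 20 s of the 67 s allowed.

**Clamping force:** my estimate at the final tooth is 4.6 to 6 N, inside the 2.5 to 12 N band. Measured at matching points of the pawl ripple, wrist torque above the unloaded level gave about 6 N at 38° and 8 N at 41°, so contact was near 28.7°. A fourth tooth would have given about 12 to 13.5 N, so I stopped at three. The peak during the turn was about 8 N.

**Last pictures:** the knob stayed turned after release. The bottle is upright against the V with the pad on it, and the bystanders in view look undisturbed.

**Disagreements:**
- The wrist and top cameras placed the clamp 2 to 3 mm apart, so I took a value between them.
- The pictures suggest the bottle was home slightly earlier, at about 26 to 27°, than the torque readings imply. Tooth three is the right one either way.
- Torque readings were noisy by about ±0.03 N m, or roughly 1.5 N, in single readings.

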